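One stroke of the amber soap pump

TASK

The brown bowl waiting to be washed stands under the spout of the amber soap dispenser. Press that dispenser's black pump head straight down to its stop, hold it there for a moment, then let it spring fully back up. Leave the dispenser standing and the bowl in its place under the spout, and do not touch the white dispenser.

Things in the scene. Friction and masses are not known exactly. Their poses are not given: they have to be found in the camera images.
- amber_dispenser: Loose amber-brown round soap bottle, 74 mm across, about 0.75 kg, with a blank white band and a black pump. Origin: centre of its underside, z up. On its axis sits the pump head, a flat black disc 36 mm across; its top is 166 mm above the origin when up, 150 mm when fully down. A spout 10 mm thick points along the bottle's -x and reaches 77 mm from the axis, 3 mm below the head's top.
- amber_pump (a joint): Travel of the amber dispenser's pump head, m: 0 is up (at rest), grows as it is pressed down, 0.016 is the hard stop. A spring pushes it up, about 2.4 N at the top and 9 N at the stop.
- white_dispenser: Loose white ceramic soap dispenser with a square body 68 mm wide and an aluminium pump of the same form and height as the amber one (head top 166 mm above the origin). Origin at the centre of its underside, z up. Not to be touched.
- brown_bowl: Loose brown bowl, 123 mm diameter, 50 mm high, under the amber dispenser's spout. Origin at the centre of its underside.
Not all that is in view belongs to the job. What is shaped like the brown_bowl but yellow is not meant.

How it is judged (in metres and radians):
On the way, in this order (a step that is already met when the one before it is completed fails the run):
1. the amber dispenser's pump head is pressed down to its stop (at least 14 of 16 mm) and held 0.2 s (value of joint amber_pump above 0.014 m), for 0.2 s.
2. the pump head has sprung back up (within 2 mm of the top) (value of joint amber_pump below 0.002 m), for 0.2 s.
At the end, for the whole second after the job is handed in: The amber pump has been pressed to its stop and is up again (within 2 mm); the amber dispenser and the brown bowl stand upright (within 0.1 rad), at rest, each within 20 mm of where it stood at the start (value of joint amber_pump below 0.002 m and angle between each of amber_dispenser, brown_bowl's own z axis and vertical below 0.1 rad and distance of each of amber_dispenser, brown_bowl from where it was at the start of the episode below 0.02 m and linear speed of each of amber_dispenser, brown_bowl below 0.02 m/s); the robot touches nothing.
It fails at once if the robot touches the white dispenser (contact force between any of the arm, the fingers and white_dispenser above 0.5 N).
It fails at once if the amber dispenser is tipped by more than 0.3 rad (angle between amber_dispenser's own z axis and vertical above 0.3 rad).
It also fails if it takes over 26 s, if anything falls off the work surface, if the arm or the gripper's body presses on something with over 40 N, if the wrist force passes 120 N, or if a joint passes its speed limit or range.

ROBOT

A 6-joint arm with a two-finger parallel gripper is mounted at the origin on a cart in front of the work surface, level with it; the furniture and walls round the work are solid. World frame = base frame: x ahead of the robot, y to its left, z up, the work surface at z = 0. Lengths are in m, angles in degrees, forces in N, time in s.
With the tool pointing down it reaches from about 0.35 to 0.975 m from the base axis. Payload 7.1 kg.
Tool frame: the origin (TCP) lies midway between the tips of the shut fingers; the grasp point (between the pads) lies 19 mm behind it; z points along the fingers, y is the line along which they close (so a half turn about z gives the same grasp; the last joint's range is limited). The gripper opens to 88 mm and grips with 3 to 60 N. Pads are 20 mm wide; open, the fingers measure 115 mm over their backs; the gripper's body (75 mm by 178 mm) begins 61 mm behind the grasp point.
Start: joints at [-72.995, 24.242, 93.386, -0, 62.372, -1.089], TCP at [0.194, -0.594, 0.223] pointing down, gripper open.
Joint ranges: [-172.04, 172.04], [-51.8, 120.97], [4.93, 147.93], [-75.15, 255.16], [6.16, 154.13], [-145.62, 145.62]. Speed limits (degrees/s): [136.94, 136.94, 172.46, 180, 180, 180].

INTERFACE

Orientations are given as [roll, pitch, yaw] about the fixed x, y, z axes, in that order (R = Rz(yaw) Ry(pitch) Rx(roll)).
In Python, from plant import ctrl, optics gives the robot as it stands.
- The arm moves only by the tool servo_tool, never from a script. Its argument "increments" is a list of rows, each an object of numbers: "dx", "dy", "dz": the shift along the tool's x, y, z as a fraction of full scale; "turn": the turn about the tool's z as a fraction of full scale; "fingers": the finger opening in mm, from 0 to 87.8. In form: [{"dx": .., "dy": .., "dz": .., "turn": .., "fingers": ..}, ...]. A call has 1 to 10 rows; each row shifts and turns the commanded pose from where the row before left it, along the tool's axes as they then stand; what a row does not reach is not made up. Full scale, the value 1, is 25 mm for a shift and 0.12 rad for a turn. A row lasts 1/10 s, in which the tool goes at most 50 mm and 8.59 degrees, less where a joint would pass 70% of its speed; a pose out of reach is approached as far as the arm can. A call with a number of a shift or a turn outside -1 to 1 is refused whole. A call with a gripper value outside its range is refused whole. The fingers move at their own pace and stop on an object; "force" is the grip in N (left out, the last holds). Time passes only in rows, so rows that do not move let the fingers close. It gives the time, the measured TCP pose, the force, the opening and the grip force at its end, in the units of the state.
- ctrl.get_state(): the state, without advancing time (a new reading comes with each control period).
- optics.snapshot(name): name is "side" or "top" or "wrist"; returns a dict with "color" (480x640x3 uint8, blue, green, red), "camera_matrix" (3x3 intrinsics, pixels), "R" (3x3) and "t" (3): a world point X has camera coordinates R X + t; the wrist camera has in their place "hand_eye" (4x4, takes a point from camera to tool coordinates, whose origin is the TCP and whose axes are the flange's). Camera axes: x right, y down, z forward; pixel columns grow to the right and rows downward; lengths in m; the calibration is good to about 2 mm. A picture is of the moment at which its call begins: read the wrist's pose just before it. There is no depth.
- ctrl.job_done(): hands the job in; it is judged then, once.
Trained networks look in the newest picture that a camera, given by its name, has taken for a name from the list of things; names that differ only in an ending like _2 or _b are one class to them, and where a whole thing is asked for, a point or a joint stands for the part that bears it (a point fixed in the world has none). Each returns a list of dicts, best first, with "confidence" (0 to 1); they miss things now and then, are a little off and sometimes report something else, mostly with a low value. They report only what shows in the picture. A call takes as long as a camera call. They do not tell look-alikes from the thing itself.
- optics.cut_out(thing, camera): "region" (480x640 bool, what is visible of it) and "xy" ([column, row] in pixels, amid what is visible of it).
The state is a dict: "time": time; "joints": joint angles; "dq": joint speeds; "tau": joint torques, N m; "position": TCP position; "eef_rot": TCP orientation; "wrist_force": force on the tool from outside, world axes, zero at the start; "ft_torque": the same for the moment, N m; "gripper_width": finger opening in m; "finger_force": force on a finger pad.
Only numpy, scipy, OpenCV 4.12 (cv2) and the standard library are available. Lean on these libraries where they do the work, as an engineer would, in place of code of your own. Each camera call takes 0.05 s, during which the arm holds its last target. There are 200 camera calls.

## Working session

There is one attempt and no reset: what is moved stays moved. The work goes in short steps, Python scripts to look and compute and a tool call to move; the robot and the scene stay as the last step left them, time stands still between calls to the robot, and variables do not carry over. Pictures are saved under pics/ and viewed, at most 10 in all, crops included, and the job is handed in when it is done.

Besides the shell and the picture viewer there is one more tool, called after "Request:" as name(argument=value, ...) on one line, values as JSON. servo_tool: Moves the arm, as the interface text tells. Its arguments: {"type":"object","properties":{"increments":{"type":"array"},"force":{"type":"number"}},"required":["increments"]}

```bash
mkdir -p pics; cat > h.py <<'E'
import numpy as np, cv2
from plant import ctrl, optics
def ray(s,px):
    d=np.linalg.inv(s["camera_matrix"])@np.array([px[0],px[1],1.]); R=np.array(s["R"]);t=np.array(s["t"]).ravel()
    return -R.T@t, R.T@d
def onz(s,px,z):
    o,d=ray(s,px); return o+d*(z-o[2])/d[2]
def proj(s,X):
    p=s["camera_matrix"]@(np.array(s["R"])@np.array(X)+np.array(s["t"]).ravel()); return p[:2]/p[2]
E
python3 - <<'E'
from h import *
st=ctrl.get_state(); print(st["time"],st["position"],st["eef_rot"])
ims=[]
for c in("side","top"):
    s=optics.snapshot(c); im=s["color"].copy(); ims.append(im)
    print(c,"cam at",ray(s,(0,0))[0])
    for th in("amber_dispenser","white_dispenser","brown_bowl"):
        for r in optics.cut_out(th,c):
            v,u=np.nonzero(r["region"]); print(th,round(r["confidence"],2),np.round(r["xy"]),u.min(),u.max(),v.min(),v.max(),len(u), np.round(onz(s,r["xy"],0.1),3))
    cv2.imwrite(f"pics/{c}.png",im)
E
```

```text
0.0 [ 0.19396941 -0.59355127  0.22190281] [-1.79910560e+02  5.19562591e-04  1.80956635e+01]
side cam at [0.31106699 0.71333091 0.86558299]
amber_dispenser 0.9 [276. 224.] 259 314 181 261 2443 [ 0.532 -0.175  0.1  ]
white_dispenser 0.83 [269. 328.] 245 309 280 370 3615 [0.491 0.084 0.1  ]
white_dispenser 0.6 [278. 226.] 260 312 182 260 2281 [ 0.527 -0.17   0.1  ]
brown_bowl 0.91 [354. 300.] 321 388 274 329 2936 [0.362 0.002 0.1  ]
brown_bowl 0.81 [333. 238.] 302 362 218 265 2220 [ 0.417 -0.15   0.1  ]
top cam at [ 0.28846444 -0.11907314  0.95157161]
amber_dispenser 0.58 [359. 197.] 336 375 174 226 1510 [ 0.53  -0.214  0.1  ]
white_dispenser 0.68 [225. 220.] 196 247 197 248 1794 [0.487 0.044 0.1  ]
brown_bowl 0.81 [280. 284.] 246 308 256 317 3055 [ 0.363 -0.061  0.1  ]
brown_bowl 0.75 [355. 255.] 326 386 225 285 2915 [ 0.417 -0.203  0.1  ]
```

View pics/side.png

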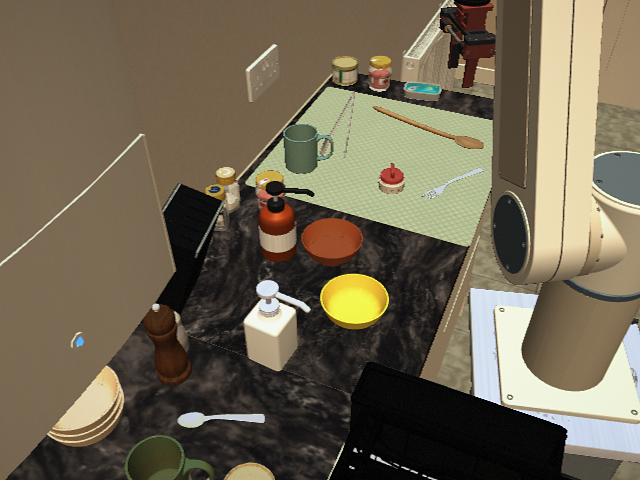

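View pics/top.png

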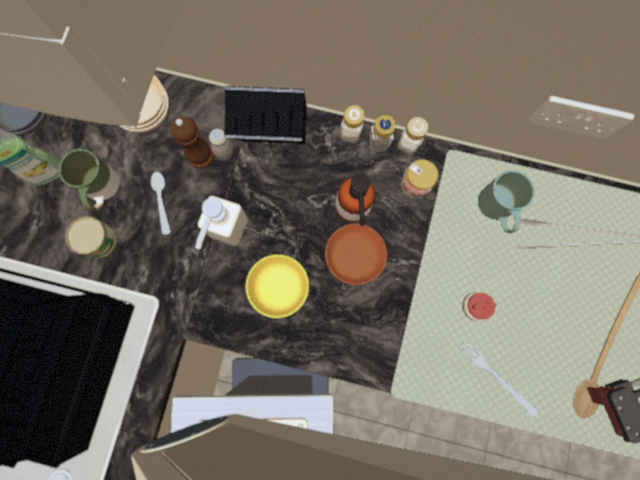

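The side view shows the amber bottle at (278,225) with its head near (276,188), and the brown bowl at (333,240). The top view shows the head near (360,184) and the bowl at (356,254). Look-alikes are the white dispenser (side 270,328; top 220,220), the yellow bowl (side 354,300; top 278,286) and the brown pepper mill (side 167,345; top 190,140). I choose the amber bottle with the black pump.

```bash
python3 - <<'E'
from h import *
a=cv2.imread("pics/side.png")[170:270,240:340]; b=cv2.imread("pics/top.png")[160:260,310:410]
cv2.imwrite("pics/crop.png",np.hstack([cv2.resize(x,(400,400),interpolation=cv2.INTER_CUBIC) for x in(a,b)]))
S=optics.snapshot("side");T=optics.snapshot("top")
for p in((276,187),(275,188)): print("side",onz(S,p,.166))
for p in((360,183),(361,185)): print("top",onz(T,p,.166))
print("bowl",onz(T,(356,254),.05),onz(S,(333,240),.045))
E
```

```text
side [ 0.53465957 -0.20652202  0.166     ]
side [ 0.53590736 -0.20314531  0.166     ]
top [ 0.53790509 -0.20982695  0.166     ]
top [ 0.53414723 -0.21151766  0.166     ]
bowl [ 0.42660457 -0.21090278  0.05      ] [ 0.42416997 -0.20710467  0.045     ]
```

View pics/crop.png

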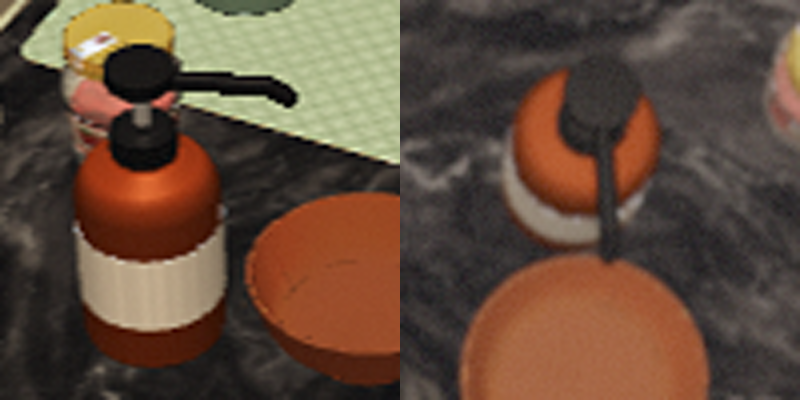

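The crop confirms the choice: amber bottle, black head disc at side (275,186.5) and top (361,182.5), with the spout over the brown bowl. The head is at about (0.537, -0.210). I'll approach with the fingers shut.

Request:
servo_tool(increments=[{"dx": 0.5, "dy": -0.3, "fingers": 0}, {"dx": 0.89, "dy": -0.516}, {"dx": 0.89, "dy": -0.516}, {"dx": 0.89, "dy": -0.516}, {"dx": 0.89, "dy": -0.516}, {"dx": 0.89, "dy": -0.516}, {"dx": 0.89, "dy": -0.516}, {"dx": 0.89, "dy": -0.516}, {"dx": 0.89, "dy": -0.516}, {"dx": 0.89, "dy": -0.516}])

```text
invalid input
```

Request:
servo_tool(increments=[{"dx": 0.89, "dy": -0.516}, {"dx": 0.89, "dy": -0.516}, {"dx": 0.89, "dy": -0.516}, {"dx": 0.89, "dy": -0.516}, {"dx": 0.89, "dy": -0.516}, {"dx": 0.89, "dy": -0.516}, {"dx": 0.89, "dy": -0.516}, {"dx": 0.5, "dy": -0.3}, {"dx": 0.2, "dy": -0.1}, {"dx": 0}])

```text
invalid input
```

```bash
cat > w.py <<'E'
from h import *
import sys
from scipy.spatial.transform import Rotation as Ro
g=np.array([.537,-.210,.166])
st=ctrl.get_state(); p=np.array(st["position"]); R=Ro.from_euler("xyz",st["eef_rot"],degrees=True).as_matrix()
print(st["time"],p,st["eef_rot"],st["wrist_force"],st["gripper_width"],"steps/25mm:",R.T@(g-p)/.025)
s=optics.snapshot("wrist"); H=np.array(s["hand_eye"])
def wp(X):
    q=np.linalg.inv(H)@np.append(R.T@(np.array(X)-p),1); q=s["camera_matrix"]@q[:3]; return q[:2]/q[2]
im=s["color"].copy()
for a in np.linspace(0,2*np.pi,40):
    u=wp(g+.018*np.array([np.cos(a),np.sin(a),0])); print(np.round(u)) if a==0 else 0
    if np.all(np.abs(u)<2000): cv2.circle(im,tuple(int(x) for x in u),1,(0,255,0),-1)
cv2.imwrite("pics/"+sys.argv[1],im)
S=optics.snapshot("side");cv2.imwrite("pics/s"+sys.argv[1],S["color"][100:300,180:430].repeat(3,0).repeat(3,1))
E
python3 w.py w1.png
```

```text
0.5 [ 0.19411141 -0.59405391  0.22266565] [-1.79998851e+02  1.19286212e-03  1.80944465e+01] [-0.05604108 -0.14673871 -0.24993537] 0.08761360312467091 steps/25mm: [ 17.80854478 -10.34255592   2.26646274]
[ -753. -1553.]
```

View pics/w1.png

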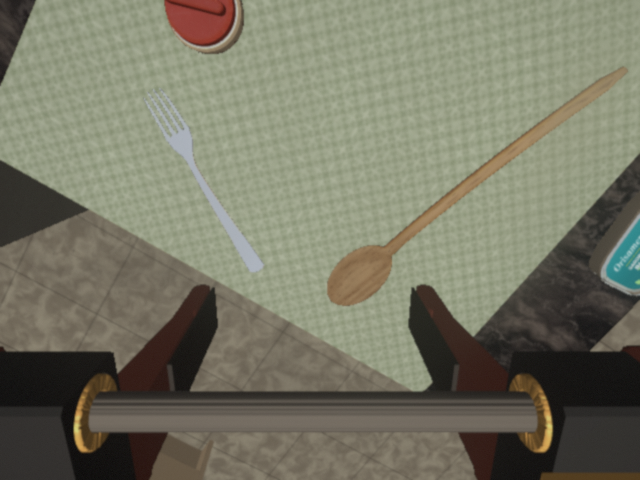

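The moves were refused because rows need every field. The wrist picture shows only the mat, with the fork at (205,185) and spoon at (360,275), so the arm is still at the start. I'll resend complete rows.

Request:
servo_tool(increments=[{"dx": 0.5, "dy": -0.3, "dz": 0, "turn": 0, "fingers": 0}, {"dx": 0.89, "dy": -0.516, "dz": 0, "turn": 0, "fingers": 0}, {"dx": 0.89, "dy": -0.516, "dz": 0, "turn": 0, "fingers": 0}, {"dx": 0.89, "dy": -0.516, "dz": 0, "turn": 0, "fingers": 0}, {"dx": 0.89, "dy": -0.516, "dz": 0, "turn": 0, "fingers": 0}, {"dx": 0.89, "dy": -0.516, "dz": 0, "turn": 0, "fingers": 0}, {"dx": 0.89, "dy": -0.516, "dz": 0, "turn": 0, "fingers": 0}, {"dx": 0.89, "dy": -0.516, "dz": 0, "turn": 0, "fingers": 0}, {"dx": 0.89, "dy": -0.516, "dz": 0, "turn": 0, "fingers": 0}, {"dx": 0.89, "dy": -0.516, "dz": 0, "turn": 0, "fingers": 0}])

```text
time: 1.6
position: [0.3588, -0.4087, 0.2228]
eef_rot: [-180.0, -0.0, 18.1]
wrist_force: [0.8, -0.2, 0.4]
gripper_width: 0.0111
finger_force: 0.0
```

Request:
servo_tool(increments=[{"dx": 0.89, "dy": -0.516, "dz": 0, "turn": 0, "fingers": 0}, {"dx": 0.89, "dy": -0.516, "dz": 0, "turn": 0, "fingers": 0}, {"dx": 0.89, "dy": -0.516, "dz": 0, "turn": 0, "fingers": 0}, {"dx": 0.89, "dy": -0.516, "dz": 0, "turn": 0, "fingers": 0}, {"dx": 0.89, "dy": -0.516, "dz": 0, "turn": 0, "fingers": 0}, {"dx": 0.89, "dy": -0.516, "dz": 0, "turn": 0, "fingers": 0}, {"dx": 0.89, "dy": -0.516, "dz": 0, "turn": 0, "fingers": 0}, {"dx": 0.4, "dy": -0.3, "dz": 0, "turn": 0, "fingers": 0}, {"dx": 0, "dy": 0, "dz": 0, "turn": 0, "fingers": 0}])

```text
time: 2.5
position: [0.4856, -0.2645, 0.2226]
eef_rot: [-180.0, 0.0, 18.2]
wrist_force: [-1.5, 0.4, -0.1]
gripper_width: 0.0002
finger_force: 0.0
```

```bash
python3 w.py w2.png
```

```text
2.5 [ 0.48562709 -0.26451009  0.22264922] [-1.79986154e+02  3.48353071e-03  1.82318327e+01] [-1.53522839  0.43166786 -0.11678881] 0.00021032605121227898 steps/25mm: [ 2.63406082 -1.42748961  2.26615383]
[255. 116.]
```

View pics/w2.png

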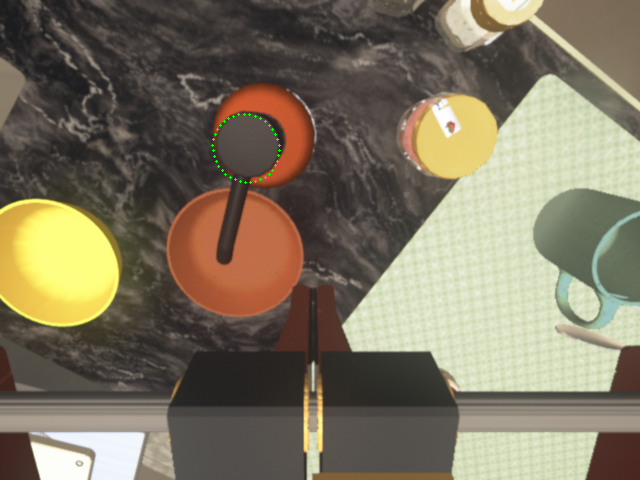

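The wrist view has the black head disc at (247,148), inside the predicted ring. The spout is over the brown bowl, so the position holds. I'll move above the head.

Request:
servo_tool(increments=[{"dx": 0.8, "dy": -0.43, "dz": 0, "turn": 0, "fingers": 0}, {"dx": 0.8, "dy": -0.43, "dz": 0, "turn": 0, "fingers": 0}, {"dx": 0.73, "dy": -0.4, "dz": 0, "turn": 0, "fingers": 0}, {"dx": 0.3, "dy": -0.17, "dz": 0, "turn": 0, "fingers": 0}, {"dx": 0, "dy": 0, "dz": 0.5, "turn": 0, "fingers": 0}, {"dx": 0, "dy": 0, "dz": 0.5, "turn": 0, "fingers": 0}, {"dx": 0, "dy": 0, "dz": 0.5, "turn": 0, "fingers": 0}, {"dx": 0, "dy": 0, "dz": 0.3, "turn": 0, "fingers": 0}, {"dx": 0, "dy": 0, "dz": 0, "turn": 0, "fingers": 0}, {"dx": 0, "dy": 0, "dz": 0, "turn": 0, "fingers": 0}])

```text
time: 3.6
position: [0.5364, -0.2119, 0.1774]
eef_rot: [-180.0, 0.0, 18.1]
wrist_force: [-0.4, 0.5, -0.4]
gripper_width: 0.0003
finger_force: 0.0
```

```bash
python3 w.py w3.png
```

```text
3.6 [ 0.53636812 -0.21191058  0.17742105] [-1.79981455e+02  2.14494618e-02  1.80725107e+01] [-0.40959374  0.4837044  -0.37908647] 0.0003062913414198007 steps/25mm: [ 0.04790726 -0.0646642   0.4568449 ]
[320. 261.]
```

View pics/sw3.png

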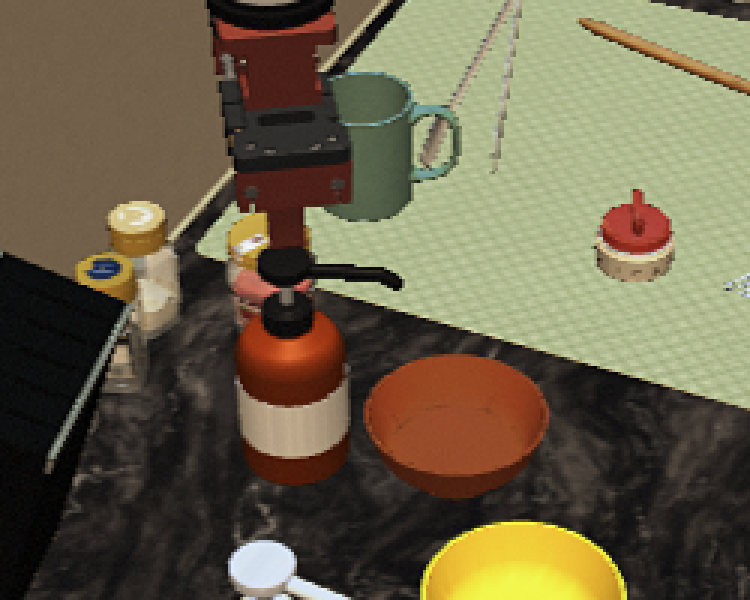

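The side crop shows the shut fingertips just above the black head at (287,255). The bottle and bowl (456,425) have not moved. I'll press down slowly to z≈0.152 and read the force.

Request:
servo_tool(increments=[{"dx": 0.04, "dy": -0.06, "dz": 0.2, "turn": 0, "fingers": 0}, {"dx": 0, "dy": 0, "dz": 0.2, "turn": 0, "fingers": 0}, {"dx": 0, "dy": 0, "dz": 0.16, "turn": 0, "fingers": 0}, {"dx": 0, "dy": 0, "dz": 0.1, "turn": 0, "fingers": 0}, {"dx": 0, "dy": 0, "dz": 0.1, "turn": 0, "fingers": 0}, {"dx": 0, "dy": 0, "dz": 0.1, "turn": 0, "fingers": 0}, {"dx": 0, "dy": 0, "dz": 0.1, "turn": 0, "fingers": 0}, {"dx": 0, "dy": 0, "dz": 0.06, "turn": 0, "fingers": 0}, {"dx": 0, "dy": 0, "dz": 0, "turn": 0, "fingers": 0}])

```text
time: 4.6
position: [0.5373, -0.2099, 0.1526]
eef_rot: [180.0, -0.0, 18.1]
wrist_force: [-0.9, 1.2, 8.2]
gripper_width: 0.0002
finger_force: 3.8
```

Request:
servo_tool(increments=[{"dx": 0, "dy": 0, "dz": 0.06, "turn": 0, "fingers": 0}, {"dx": 0, "dy": 0, "dz": 0.04, "turn": 0, "fingers": 0}, {"dx": 0, "dy": 0, "dz": 0, "turn": 0, "fingers": 0}, {"dx": 0, "dy": 0, "dz": 0, "turn": 0, "fingers": 0}])

```text
time: 5.0
position: [0.5373, -0.2099, 0.1503]
eef_rot: [180.0, -0.0, 18.1]
wrist_force: [-1.7, 1.3, 8.3]
gripper_width: -0.0
finger_force: 4.2
```

Request:
servo_tool(increments=[{"dx": 0, "dy": 0, "dz": 0.04, "turn": 0, "fingers": 0}, {"dx": 0, "dy": 0, "dz": 0, "turn": 0, "fingers": 0}, {"dx": 0, "dy": 0, "dz": 0, "turn": 0, "fingers": 0}, {"dx": 0, "dy": 0, "dz": 0, "turn": 0, "fingers": 0}])

```text
time: 5.4
position: [0.5376, -0.2101, 0.1503]
eef_rot: [179.9, -0.1, 18.1]
wrist_force: [-3.0, 2.8, 14.9]
gripper_width: 0.0004
finger_force: 7.6
```

The force jumped to 15 N while z stayed at 0.1503, so the head is on its stop and was held there. I'll release straight up.

Request:
servo_tool(increments=[{"dx": 0, "dy": 0, "dz": 0, "turn": 0, "fingers": 0}, {"dx": 0, "dy": 0, "dz": -0.15, "turn": 0, "fingers": 0}, {"dx": 0, "dy": 0, "dz": -0.2, "turn": 0, "fingers": 0}, {"dx": 0, "dy": 0, "dz": -0.3, "turn": 0, "fingers": 0}, {"dx": 0, "dy": 0, "dz": -0.6, "turn": 0, "fingers": 0}, {"dx": 0, "dy": 0, "dz": -0.8, "turn": 0, "fingers": 0}, {"dx": 0, "dy": 0, "dz": -0.8, "turn": 0, "fingers": 0}, {"dx": 0, "dy": 0, "dz": 0, "turn": 0, "fingers": 0}, {"dx": 0, "dy": 0, "dz": 0, "turn": 0, "fingers": 0}, {"dx": 0, "dy": 0, "dz": 0, "turn": 0, "fingers": 0}])

```text
time: 6.4
position: [0.5363, -0.2097, 0.2189]
eef_rot: [-179.9, 0.1, 18.1]
wrist_force: [0.5, 0.1, 0.4]
gripper_width: 0.0005
finger_force: 0.0
```

```bash
python3 w.py w4.png
```

```text
6.4 [ 0.53631782 -0.20968397  0.21890454] [-1.79937033e+02  7.85266448e-02  1.80937845e+01] [0.49227142 0.09842908 0.35958137] 0.0005030435794393248 steps/25mm: [0.02491224 0.02281622 2.11612557]
[323. 236.]
```

View pics/sw4.png

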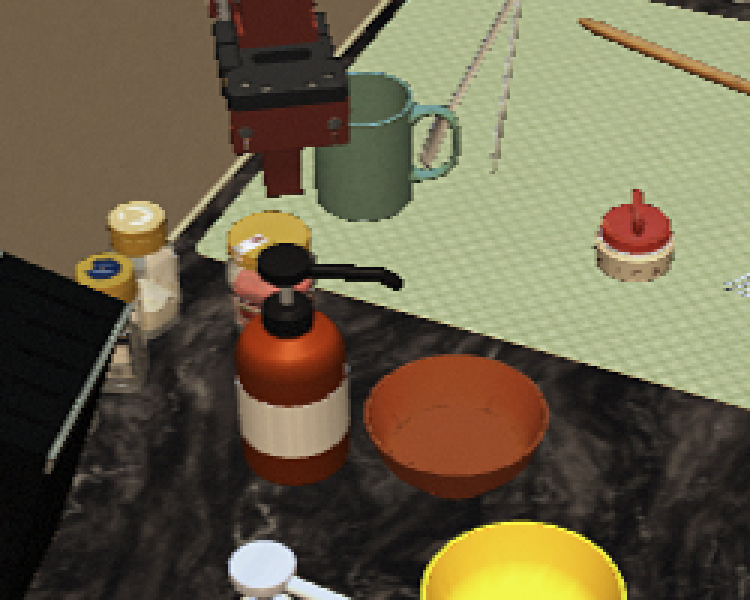

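The head is back up at (285,265). The bottle and bowl (456,425) are where they were, and the gripper is clear at (285,190).

```bash
python3 -c "
from plant import ctrl
print(ctrl.job_done())"
```

```text
the job is handed in; nothing more can be done
None
```

I pressed the amber pump to its stop, held it and let it spring back up, with the dispenser and bowl still in place and the white dispenser untouched. The job is handed in, but no verdict came back.

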